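# Lock a spring plunger down with its keeper plate

## Robot

A 6-joint arm with a two-finger parallel gripper is mounted at the origin on a cart in front of the work surface, level with it; the furniture and walls round the work are solid. World frame = base frame: x ahead of the robot, y to its left, z up, the work surface at z = 0. Lengths are in m, angles in rad, forces in N, time in s.
With the tool pointing down it reaches from about 0.25 to 0.775 m from the base axis. Payload 4 kg.
Tool frame: the origin (TCP) lies on the centre line of the jaws, within the pads' length; the fingertips stand r.tip_reach ahead of it and the grasp point (between the pads) lies 3 mm ahead of it (r.tip_reach is the distance from the TCP to the fingertips, in m); z points along the fingers, y is the line along which they close (so a half turn about z gives the same grasp; the last joint's range is limited). The gripper opens to 85 mm and grips with 20 to 120 N. Pads are 22 mm wide; open, the fingers measure 114 mm over their backs; the gripper's body (76 mm by 85 mm) begins 54 mm behind the grasp point. The pads swing forward as they close: fully open they stand 13 mm farther back than shut.
Start: joints at [-1.22, 0.087, 1.371, -0, 1.684, -0.103], TCP at [0.241, -0.494, 0.253] pointing down, gripper open.
Joint ranges: [-3.1, 3.1], [-0.76, 2.03], [0.27, 2.55], [-1.08, 4.22], [0.17, 2.65], [-2.57, 2.57]. Speed limits (rad/s): [2.79, 2.79, 3.14, 3.14, 3.14, 3.14].

## Interface

Orientations are given as a unit quaternion [w, x, y, z].
In Python, from workcell import r, vision, spotter gives the robot as it stands.
- The arm moves only by the tool carry_out, never from a script. Its argument "rows" is a list of rows, each a list of 7 numbers: the shift along the tool's x, y, z in m, then the turn, a rotation vector about the tool's x, y, z in rad, then the gripper's target within -1 to 1 (fully open at 1, half-way at 0, shut at -1). In form: [[dx, dy, dz, ax, ay, az, gripper], ...]. A call has 1 to 20 rows; each row shifts and turns the commanded pose from where the row before left it, along the tool's axes as they then stand; what a row does not reach is not made up. A row lasts 1/8 s, in which the tool goes at most 62.5 mm and 10.7 degrees, less where a joint would pass 70% of its speed; a pose out of reach is approached as far as the arm can. A call with a gripper value outside its range is refused whole. The fingers move at their own pace and stop on an object; "squeeze" is the grip in N (left out, the last holds). Time passes only in rows, so rows that do not move let the fingers close. It gives the time, the measured TCP pose, the force, the opening and the grip force at its end, in the units of the state.
- r.get_state(): the state, without advancing time (a new reading comes with each control period).
- vision.read_camera(name): name is "side" or "top" or "wrist"; returns a dict with "image" (400x640x3 uint8, red, green, blue), "camera_matrix" (3x3 intrinsics, pixels), "pose" (4x4, takes a point from camera to world coordinates); the wrist camera has in their place "hand_eye" (4x4, takes a point from camera to tool coordinates, whose origin is the TCP and whose axes are the flange's). Camera axes: x right, y down, z forward; pixel columns grow to the right and rows downward; lengths in m; the calibration is good to about 2 mm. A picture is of the moment at which its call begins: read the wrist's pose just before it. There is no depth.
- r.hand_in(): hands the job in; it is judged then, once.
Trained networks look in a picture, given as the dict that the camera call returned (one of the last four; its "shot" number tells which), for a name from the list of things; names that differ only in an ending like _2 or _b are one class to them, and where a whole thing is asked for, a point or a joint stands for the part that bears it (a point fixed in the world has none). Each returns a list of dicts, best first, with "confidence" (0 to 1); they miss things now and then, are a little off and sometimes report something else, mostly with a low value. They report only what shows in the picture. A call takes as long as a camera call.
- spotter.boxes_of(target, picture): "extent" ([left, top, right, bottom] in pixels, round what is visible of it).
- spotter.trace(target, picture): "mask" (400x640 bool, what is visible of it) and "extent" ([left, top, right, bottom] in pixels, round what is visible of it).
- spotter.mark_of(target, picture): "at" ([row, column] in pixels: a listed point, or the origin of a listed thing).
The state is a dict: "t": time; "joints": joint angles; "qvel": joint speeds; "effort": joint torques, N m; "eef_pos": TCP position; "ee_rot": TCP orientation; "contact_force": force on the tool from outside, world axes, zero at the start; "moment": the same for the moment, N m; "finger_gap": finger opening in m; "grip_force": force on a finger pad.
Only numpy, scipy, OpenCV 4.12 (cv2) and the standard library are available. Lean on these libraries where they do the work, as an engineer would, in place of code of your own. Each camera call takes 0.05 s, during which the arm holds its last target. There are 200 camera calls.

## Task

Pick up the loose T-shaped keeper plate by its tab, use it to press the plunger of the spring unit gently down into its housing, and slide the plate under the two hooked ears until its wings snap up behind the lips and it traps the plunger. Then let go, and leave the other things on the bench where they are.

Things in the scene. Friction and masses are not known exactly. Their poses are not given: they have to be found in the camera images.
- spring_unit: Grey spring unit on a bolted 100 x 92 x 10 mm steel foot. Origin: centre of the foot's underside, on the plunger's axis; z up, +x the way the keeper slides in (ears open to -x), y from ear to ear. Its housing is screwed 0 to 20 mm (H, unmeasured, must be felt) above its lowest setting: add H to all heights given, which are above this origin. Over 40 N on it in all damages it
- plunger_low (a point): Where the top centre of the plunger's flat round 22 mm steel head would be at H = 0 with the plunger out: 67 mm up on the unit's axis (fixed to the foot: it does not follow H or the pressing). 4 N start the plunger moving, each mm adds 0.9 N, a hard stop ends its travel at 14.5 mm (17 N). Its sleeve's crossbar below has its top at 45 mm
- ear_left_low (a point): The ears' pockets take the keeper's wings. This point: middle of the +y pocket's roof underside at H = 0 (unit x 0, y +52, z 65 mm; fixed to the foot). Pocket: x -9.5 to +10, y 42 to 63 mm, open to -x and inwards, upright at y 63 to 70, back wall at x 10 to 15, roof top at 72 mm. A lip hangs at the mouth, x -13 to -9.5, its underside at 62 mm
- ear_right_low (a point): The same point of the -y ear, its mirror image (y -52 mm). With the 6 mm keeper plate on it the plunger must be pressed more than 11 mm (and at most 14.5) to pass under the lips; when let up, the plate rises into the pockets and holds the plunger 8 mm in
- keeper: Loose plain steel T-shaped plate, about 0.18 kg, 6 mm thick, lying flat, tab up. Origin: on its underside below the tab's centre; z up, +x the way it goes in. Stem 36 mm wide, x -23 to +30 mm; wings x -23 to -5 mm, out to y -59 and +59. Set it on the plunger before the ears with its origin at the unit's x -15, y 0 mm, axes parallel; it is home at x +14, y 0 (wings at the back walls)
- keeper_grip (a point): Centre of the keeper's upright tab, 24 mm above the plate's underside: the place to grip, closing along the keeper's x. Tab 12 mm thick along x, 30 mm wide along y, 6 to 42 mm above the underside; fingertips may rest on the plate beside it
- pliers: Bystander: red-handled pliers 192 mm long, lying flat; origin at the centre of the underside
- spanner_13: Bystander: combination spanner 185 mm long, lying flat; origin at the centre of the underside
- ball_bearing: Bystander: ball bearing, 52 mm across, 15 mm high; origin at the centre of the underside
- bolt_a: Bystander: hex bolt 75 mm long, lying; origin at the centre of the underside
- nut_a: Bystander: hex nut 30 mm across, 16 mm high; origin at the centre of the underside

How it is judged:
By the outcome, as a careful person would: the job done as asked, in the order asked, and still so for the second after the job is handed in, with the robot touching nothing.
It also fails if it takes over 56 s, if anything falls off the work surface, if the arm or the gripper's body presses on something with over 40 N, if the wrist force passes 120 N, or if a joint passes its speed limit or range.

## Working session

There is one attempt and no reset: what is moved stays moved. The work goes in short steps, Python scripts to look and compute and a tool call to move; the robot and the scene stay as the last step left them, time stands still between calls to the robot, and variables do not carry over. Pictures are saved under pics/ and viewed, at most 10 in all, crops included, and the job is handed in when it is done.

Besides the shell and the picture viewer there is one more tool, called after "Call:" as a command line: name --pt "numbers of a row" for each row, then --argument value for the rest. carry_out: Moves the arm, as the interface text tells. Its arguments: {"type":"object","properties":{"rows":{"type":"array","items":{"type":"array","items":{"type":"number"}}},"squeeze":{"type":"number"}},"required":["rows"]}

```bash
ls; mkdir -p pics; cat > h.py <<'E'
import numpy as np, cv2
from scipy.spatial.transform import Rotation as R
from workcell import r, vision, spotter
def rot(q): return R.from_quat([q[1],q[2],q[3],q[0]]).as_matrix()
def shot(name):
    s=r.get_state(); p=vision.read_camera(name)
    if name=='wrist':
        T=np.eye(4);T[:3,:3]=rot(s['ee_rot']);T[:3,3]=s['eef_pos']
        p['W']=T@np.array(p['hand_eye'])
    else: p['W']=np.array(p['pose'])
    return p
def save(p,n): cv2.imwrite('pics/'+n,cv2.cvtColor(p['image'],cv2.COLOR_RGB2BGR))
def ray(p,rc):
    d=np.linalg.inv(p['camera_matrix'])@np.array([rc[1],rc[0],1.]); return p['W'][:3,3],p['W'][:3,:3]@d
def onz(p,rc,z):
    o,d=ray(p,rc); return o+d*(z-o[2])/d[2]
def proj(p,X):
    X=np.atleast_2d(X); c=(X-p['W'][:3,3])@p['W'][:3,:3]; u=c@np.array(p['camera_matrix']).T; return u[:,:2]/u[:,2:]
def tri(obs):
    A=np.zeros((3,3));b=np.zeros(3)
    for p,rc in obs:
        o,d=ray(p,rc);d=d/np.linalg.norm(d);M=np.eye(3)-np.outer(d,d);A+=M;b+=M@o
    return np.linalg.solve(A,b)
E
python3 - <<'E'
from h import *
np.set_printoptions(precision=4,suppress=True)
print(r.get_state(), r.tip_reach)
P={n:shot(n) for n in('side','top')}
for n,p in P.items():
    save(p,n+'0.png'); print(n,p['W'].tolist(),p['camera_matrix'])
    for t in ['spring_unit','plunger_low','ear_left_low','ear_right_low','keeper','keeper_grip','pliers','spanner_13','ball_bearing','bolt_a','nut_a']:
        m=spotter.mark_of(t,p)[:2]
        print(n,t,[(np.round(x['at'],1),round(x['confidence'],2),onz(p,x['at'],{'plunger_low':.067,'ear_left_low':.065,'ear_right_low':.065,'keeper_grip':.024}.get(t,0))) for x in m])
E
```

```text
pics
{'t': 0.0, 'joints': array([-1.2201,  0.0879,  1.3723, -0.    ,  1.6836, -0.1031]), 'qvel': array([-0.0008,  0.0021,  0.0004, -0.0009,  0.0015,  0.0015]), 'effort': array([  0.0005, -35.1866, -31.3268,  -0.0001,   0.0109,  -0.    ]), 'eef_pos': array([ 0.2409, -0.4939,  0.2522]), 'ee_rot': array([-0.0011,  0.9744,  0.225 , -0.0001]), 'contact_force': array([ 0.0231, -0.0111,  0.0473]), 'moment': array([-0.0325,  0.0444, -0.0344]), 'grip_force': 0.0, 'finger_gap': 0.08506496736307602} 0.022
side [[-0.8688479620051927, -0.2598638113255452, 0.4213953232806275, -0.07306412413302302], [-0.4947595466058295, 0.48633080576273474, -0.720205066913975, 1.2410338913636707], [-0.017782293491480833, -0.8342380637021608, -0.5511176309179849, 0.7638597293068553], [0.0, 0.0, 0.0, 1.0]] [[513.1232   0.     309.5624]
 [  0.     513.1232 198.4632]
 [  0.       0.       1.    ]]
side spring_unit [(array([203.7, 339.4]), 0.63, array([0.4286, 0.2274, 0.    ]))]
side plunger_low [(array([180. , 338.5]), 0.67, array([0.4365, 0.2192, 0.067 ]))]
side ear_left_low [(array([188.6, 322.4]), 0.7, array([0.455
[... 1281 characters left out ...]
5 ]))]
top ear_right_low [(array([226.7, 404.7]), 0.89, array([0.4063, 0.1783, 0.065 ]))]
top keeper [(array([229.3, 305.1]), 0.66, array([0.4113, 0.3925, 0.    ]))]
top keeper_grip [(array([221.8, 304.4]), 0.67, array([0.4246, 0.3933, 0.024 ]))]
top pliers [(array([228.2, 226.7]), 0.85, array([0.4146, 0.5711, 0.    ]))]
top spanner_13 [(array([160.7, 350.5]), 0.61, array([0.5738, 0.2859, 0.    ]))]
top ball_bearing [(array([271.6, 372. ]), 0.58, array([ 0.3156,  0.2431, -0.    ]))]
top bolt_a [(array([275.6, 291.3]), 0.48, array([0.3075, 0.4229, 0.    ]))]
top nut_a [(array([221., 379.]), 0.62, array([0.4297, 0.2237, 0.    ])), (array([148.8, 414.1]), 0.49, array([0.6025, 0.1347, 0.    ]))]
```

```bash
python3 - <<'E'
import cv2
a=cv2.imread('pics/side0.png');b=cv2.imread('pics/top0.png')
c=cv2.resize(a[140:310,220:430],None,fx=3.5,fy=3.5,interpolation=cv2.INTER_CUBIC)
d=cv2.resize(b[130:300,220:430],None,fx=3.5,fy=3.5,interpolation=cv2.INTER_CUBIC)
cv2.imwrite('pics/c1.png',c);cv2.imwrite('pics/c2.png',d)
E
```

```text
(no output)
```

View pics/c1.png

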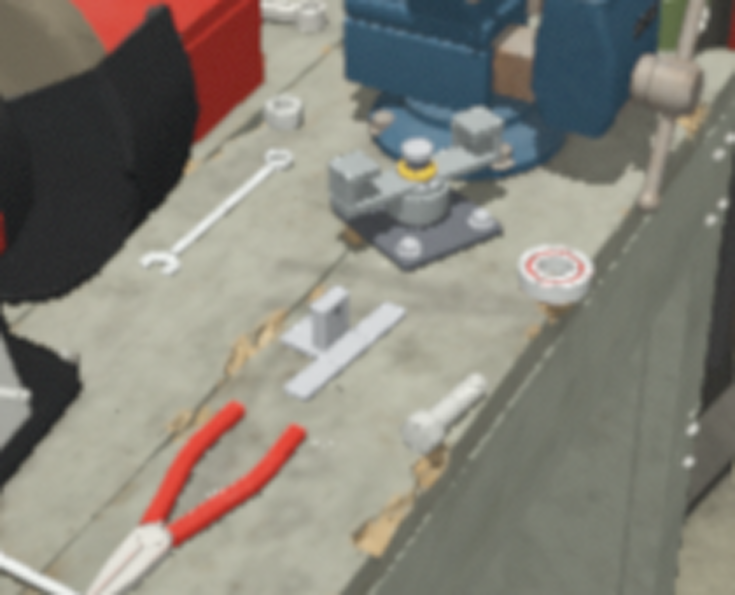

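View pics/c2.png

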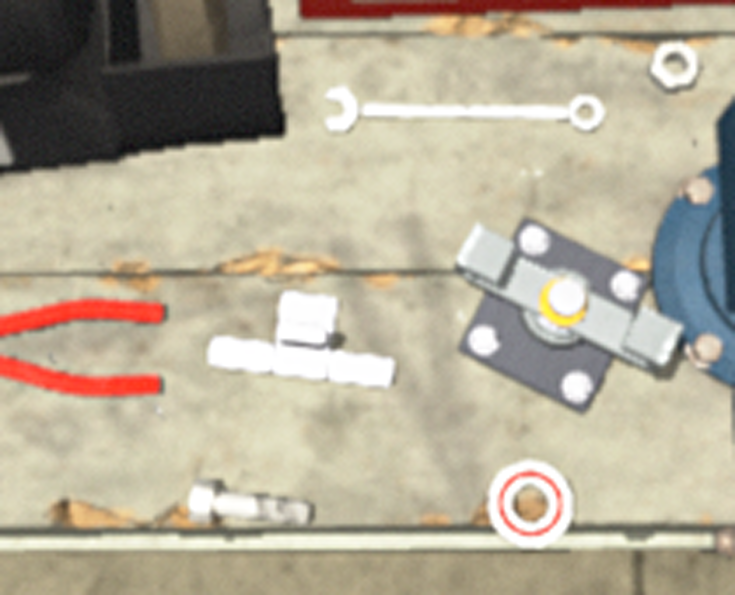

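The crops show the following:
- The unit is at the centre right, and its ears open towards the lower left in the top view.
- The keeper lies left of it, with its stem pointing up (+x).
- The blue vise stands just right of the unit.

I'll check the full view for clearances.

```bash
python3 - <<'E'
import cv2,numpy as np
a=cv2.imread('pics/side0.png');b=cv2.imread('pics/top0.png')
cv2.imwrite('pics/both.png',np.vstack([cv2.resize(a,(480,300),interpolation=cv2.INTER_AREA),cv2.resize(b,(480,300),interpolation=cv2.INTER_AREA)]))
E
```

```text
(no output)
```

View pics/both.png

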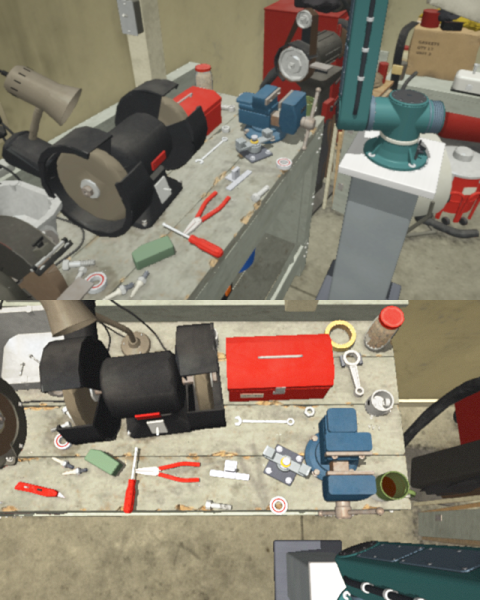

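The vise is well to the right of the unit, and the route over the bench at z 0.40 is clear. I'll move to a hover between the keeper and the unit.

Call:
carry_out --pt "0 0 -0.025 0 0 -0.1687 1" --pt "0 0 -0.025 0 0 -0.1687 1" --pt "0 0 -0.025 0 0 -0.1687 1" --pt "0 0 -0.025 0 0 -0.1687 1" --pt "0 0 -0.025 0 0 -0.1687 1" --pt "0 0 -0.025 0 0 -0.1687 1" --pt "0.05 0.0055 0 0 0 0 1" --pt "0.06 0.0066 0 0 0 0 1" --pt "0.06 0.0066 0 0 0 0 1" --pt "0.06 0.0066 0 0 0 0 1" --pt "0.06 0.0066 0 0 0 0 1" --pt "0.06 0.0066 0 0 0 0 1" --pt "0.06 0.0066 0 0 0 0 1" --pt "0.06 0.0066 0 0 0 0 1" --pt "0.06 0.0066 0 0 0 0 1" --pt "0.06 0.0066 0 0 0 0 1" --pt "0.06 0.0066 0 0 0 0 1" --pt "0.06 0.0066 0 0 0 0 1" --pt "0.06 0.0066 0 0 0 0 1" --pt "0.06 0.0066 0 0 0 0 1"

```text
t: 3.7
eef_pos: [0.4187, 0.3237, 0.4035]
ee_rot: [0.0, 0.743, 0.669, 0.0]
contact_force: [1.5, -0.5, 0.2]
finger_gap: 0.0851
grip_force: 0.0
```

```bash
cat > look.py <<'E'
from h import *
np.set_printoptions(precision=4,suppress=True)
def look(n,names,save_as=None):
    s=r.get_state(); print('t',round(s['t'],2),s['eef_pos'],s['ee_rot'],s['joints'],s['contact_force'])
    p=shot(n)
    if save_as: save(p,save_as)
    Z={'plunger_low':.067,'ear_left_low':.065,'ear_right_low':.065,'keeper_grip':.024}
    for t in names:
        print(n,t,[(np.round(x['at'],1),round(x['confidence'],2),onz(p,x['at'],Z.get(t,0))) for x in spotter.mark_of(t,p)[:2]])
    return p
E
python3 - <<'E'
from look import *
p=look('wrist',['spring_unit','plunger_low','ear_left_low','ear_right_low','keeper','keeper_grip'],'w1.png')
print(p['hand_eye'],p['camera_matrix'])
E
```

```text
t 3.7 [0.4187 0.3237 0.4035] [0.0003 0.743  0.6692 0.0004] [ 0.5512  0.0605  1.103  -0.0005  1.9772  0.6554] [ 1.4907 -0.5003  0.1964]
wrist spring_unit [(array([209.5, 335.4]), 0.76, array([0.4319, 0.2329, 0.    ]))]
wrist plunger_low [(array([225.7, 338.9]), 0.7, array([0.4341, 0.2287, 0.067 ])), (array([ 94.3, 244.4]), 0.59, array([0.3274, 0.4248, 0.067 ]))]
wrist ear_left_low [(array([195.7, 353.4]), 0.96, array([0.4592, 0.2717, 0.065 ]))]
wrist ear_right_low [(array([258. , 324.3]), 0.87, array([0.4071, 0.1778, 0.065 ]))]
wrist keeper [(array([113.2, 315.5]), 0.9, array([0.4162, 0.39  , 0.    ]))]
wrist keeper_grip [(array([112. , 316.3]), 0.92, array([0.418, 0.392, 0.024]))]
[[-0.001  -0.9555 -0.295   0.0767]
 [ 1.     -0.0012  0.0003  0.0006]
 [-0.0007 -0.295   0.9555 -0.1206]
 [ 0.      0.      0.      1.    ]] [[329.27     0.     322.5647]
 [  0.     329.27   207.2835]
 [  0.       0.       1.    ]]
```

View pics/w1.png

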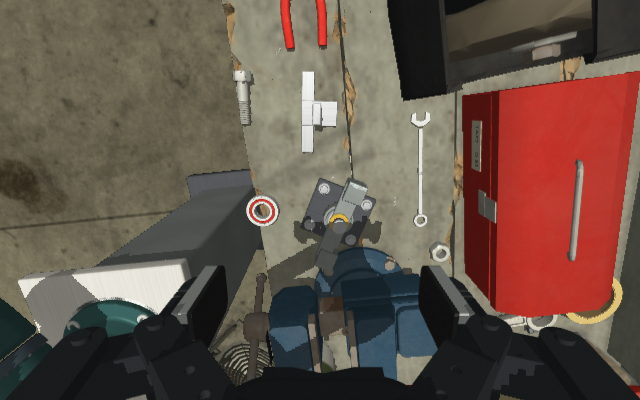

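The wrist view shows the keeper at about (112, 316), with its wings vertical in the image. The unit is at about (220, 338), close to the vise. I'll take a closer view of the unit next.

Call:
carry_out --pt "-0.015 0.0015 0.04 0 0 0 1" --pt "-0.015 0.0015 0.04 0 0 0 1" --pt "-0.015 0.0015 0.04 0 0 0 1" --pt "-0.015 0.0015 0.03 0 0 0 1" --pt "0 0 0 0 0 0 1" --pt "0 0 0 0 0 0 1"

```text
t: 4.8
eef_pos: [0.4191, 0.2612, 0.2556]
ee_rot: [0.0, 0.744, 0.669, 0.002]
contact_force: [0.4, 0.1, 0.3]
finger_gap: 0.0854
grip_force: 0.0
```

```bash
python3 - <<'E'
from look import *
import pickle
p=look('wrist',['spring_unit','plunger_low','ear_left_low','ear_right_low','keeper','keeper_grip'],'w2.png')
m=spotter.trace('spring_unit',p)
print([(x['confidence'],x['extent'],x['mask'].sum()) for x in m])
pickle.dump((p,m[0]['mask']),open('u1.pkl','wb'))
E
```

```text
t 4.8 [0.4191 0.2612 0.2556] [0.0005 0.7436 0.6687 0.002 ] [ 0.4423 -0.0417  1.4977  0.0002  1.6816  0.5483] [0.4299 0.1021 0.2828]
wrist spring_unit [(array([201.3, 336.4]), 0.61, array([0.4337, 0.228 , 0.    ]))]
wrist plunger_low [(array([218.6, 337.1]), 0.64, array([0.4316, 0.2296, 0.067 ]))]
wrist ear_left_low [(array([172.4, 357.8]), 0.76, array([0.4558, 0.2733, 0.065 ]))]
wrist ear_right_low [(array([260.9, 322. ]), 0.64, array([0.4116, 0.1843, 0.065 ]))]
wrist keeper [(array([ 52.9, 305.2]), 0.61, array([0.4166, 0.3922, 0.    ])), (array([263.1, 319.1]), 0.22, array([0.4044, 0.1497, 0.    ]))]
wrist keeper_grip [(array([ 49.4, 304.6]), 0.65, array([0.4171, 0.3918, 0.024 ]))]
[]Traceback (most recent call last):
  File "<stdin>", line 6, in <module>
IndexError: list index out of range
```

View pics/w2.png

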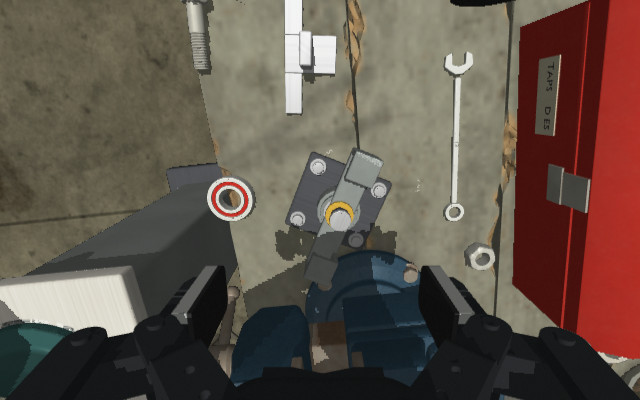

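Call:
carry_out --pt "0.04 0 0.01 0 0 0 1" --pt "0.04 -0.004 0.02 0 0 0 1" --pt "0.04 -0.004 0.03 0 0 0 1" --pt "0.012 -0.005 0.02 0 0 0 1" --pt "0 0 0 0 0 0 1" --pt "0 0 0 0 0 0 1"

```text
t: 5.95
eef_pos: [0.4199, 0.3933, 0.1745]
ee_rot: [0.0, 0.743, 0.669, 0.001]
contact_force: [-0.6, 0.1, -0.4]
finger_gap: 0.0851
grip_force: 0.0
```

```bash
cat > fit.py <<'E'
from look import *
from scipy.optimize import minimize
def box(x0,x1,y0,y1,z0,z1): return np.array([[x,y,z] for x in(x0,x1) for y in(y0,y1) for z in(z0,z1)])/1e3
KEEP=[box(-23,30,-18,18,0,6),box(-23,-5,-59,59,0,6),box(-6,6,-15,15,6,42)]
def render(p,boxes,x,y,yaw,z=0):
    c,s=np.cos(yaw),np.sin(yaw); im=np.zeros((400,640),np.uint8)
    for b in boxes:
        w=np.c_[x+c*b[:,0]-s*b[:,1],y+s*b[:,0]+c*b[:,1],b[:,2]+z]
        h=cv2.convexHull(proj(p,w).astype(np.float32))
        cv2.fillConvexPoly(im,np.round(h*16).astype(np.int32),255,cv2.LINE_AA,4)
    return im/255.
def fit_keeper(views,x0,z=0):
    def cost(v):
        e=0
        for p,m in views:
            q=render(p,KEEP,v[0],v[1],v[2],z); e+=1-np.minimum(q,m).sum()/np.maximum(q,m).sum()
        return e/len(views)
    f=minimize(cost,x0,method='Nelder-Mead',options=dict(initial_simplex=[x0]+[np.add(x0,d) for d in([.006,0,0],[0,.006,0],[0,0,.1])],xatol=1e-5,fatol=1e-5))
    return f.x,f.fun
E
python3 - <<'E'
from fit import *
p=look('wrist',['keeper','keeper_grip','ear_left_low','ear_right_low','plunger_low'],'w3.png')
m=spotter.trace('keeper',p); print([(x['confidence'],x['extent'],x['mask'].sum()) for x in m])
print(fit_keeper([(p,m[0]['mask'])],[.418,.391,-.1]))
E
```

```text
t 5.95 [0.4199 0.3933 0.1745] [0.0004 0.7434 0.6688 0.0007] [ 0.6545  0.1702  1.435  -0.0007  1.535   0.7601] [-0.5723  0.0651 -0.4464]
wrist keeper [(array([195.6, 318.6]), 0.85, array([0.4169, 0.3906, 0.    ]))]
wrist keeper_grip [(array([203. , 317.8]), 0.87, array([0.4164, 0.3906, 0.024 ]))]
wrist ear_left_low [(array([342.9, 381.5]), 0.6, array([0.4578, 0.2754, 0.065 ]))]
wrist ear_right_low []
wrist plunger_low [(array([281. , 483.9]), 0.72, array([0.54  , 0.3263, 0.067 ]))]
[]Traceback (most recent call last):
  File "<stdin>", line 4, in <module>
IndexError: list index out of range
```

View pics/w3.png

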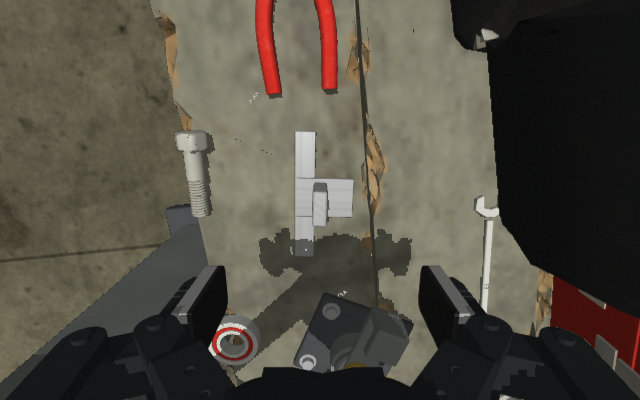

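The keeper shows clearly: wings at columns 295–315, rows 131–256, tab at about (205, 320). It is aligned with the tool to within about a degree. I'll retry the mask.

```bash
python3 - <<'E'
from fit import *
for k in range(3):
    p=shot('wrist'); m=spotter.trace('keeper',p)
    if m: print(m[0]['confidence'],m[0]['extent'],fit_keeper([(p,m[0]['mask'])],[.4167,.3906,-.1])); break
else:
    hsv=cv2.cvtColor(p['image'],cv2.COLOR_RGB2HSV); roi=np.zeros((400,640),bool); roi[125:262,288:358]=1
    M=roi&(hsv[...,1]<22)
    n,l,s,c=cv2.connectedComponentsWithStats(M.astype(np.uint8)); k=1+np.argmax(s[1:,4]); M=l==k; print(s[k])
    print(fit_keeper([(p,M)],[.4167,.3906,-.1]))
s=r.get_state(); print(s['eef_pos'],rot(s['ee_rot']))
E
```

```text
0.92 [292.8, 131.8, 352.7, 258.6] (array([ 0.4177,  0.3898, -0.1291]), np.float64(0.06973241646365691))
[0.4195 0.3937 0.1736] [[ 0.105   0.9945  0.0006]
 [ 0.9945 -0.105   0.0002]
 [ 0.0003  0.0005 -1.    ]]
```

Call:
carry_out --pt "-0.0039 -0.0016 0.02 0 0 0.022 1" --pt "0 0 0.04 0 0 0 1" --pt "0 0 0.04 0 0 0 1" --pt "0 0 0.03 0 0 0 1" --pt "0 0 0.0136 0 0 0 1" --pt "0 0 0 0 0 0 1" --pt "0 0 0 0 0 0 -1" --pt "0 0 0 0 0 0 -1" --pt "0 0 0 0 0 0 -1" --pt "0 0 0 0 0 0 -1" --pt "0 0 0 0 0 0 -1" --pt "0 0 0 0 0 0 -1" --squeeze 80

```text
t: 7.9
eef_pos: [0.4176, 0.3904, 0.0303]
ee_rot: [0.0, 0.75, 0.661, 0.001]
contact_force: [0.8, 0.1, 3.9]
finger_gap: 0.0109
grip_force: 79.0
```

```bash
python3 - <<'E'
from look import *
s=r.get_state();print(s)
E
```

```text
{'t': 7.9, 'joints': array([ 0.6526,  0.2814,  1.6049, -0.0001,  1.2542,  0.7794]), 'qvel': array([-0.0001, -0.0008,  0.0002,  0.001 ,  0.0004, -0.0008]), 'effort': array([ -0.0239, -37.6811, -26.0259,  -0.0366,  -0.1315,  -0.0028]), 'eef_pos': array([0.4176, 0.3904, 0.0303]), 'ee_rot': array([0.0001, 0.7505, 0.6609, 0.0005]), 'contact_force': array([0.8437, 0.138 , 3.8739]), 'moment': array([-0.0004,  0.0853, -0.0741]), 'grip_force': 78.98595929145813, 'finger_gap': 0.010926650738532122}
```

```bash
cat > ufit.py <<'E'
from fit import *
import pickle
th=np.linspace(0,2*np.pi,16,endpoint=False)
def cyl(rad,z0,z1): return np.array([[rad*np.cos(t),rad*np.sin(t),z] for t in th for z in(z0,z1)])/1e3
def unit(H):
    up=lambda b:b+[0,0,H]
    B=[box(-50,50,-46,46,0,10),up(box(-8,8,-70,70,38,45)),up(cyl(11,45,67)),cyl(18,10,40)]
    for s in(1,-1):
        B+=[up(box(-13,15,*sorted((s*42,s*70)),65,72)),up(box(-13,15,*sorted((s*63,s*70)),40,72)),up(box(10,15,*sorted((s*42,s*70)),40,72))]
    return B
def cost(v,views):
    e=0
    for p,m in views:
        q=render(p,unit(v[3]),*v[:3]); e+=1-np.minimum(q,m).sum()/np.maximum(q,m).sum()
    return e/len(views)
def fitu(views,x0=(.432,.2265,-.48,.01)):
    x0=np.array(x0)
    f=minimize(cost,x0,args=(views,),method='Nelder-Mead',options=dict(initial_simplex=[x0]+[x0+d for d in np.diag([.006,.006,.08,.008])],xatol=1e-5,fatol=1e-5))
    return f.x,f.fun
E
python3 - <<'E'
from ufit import *
V={}
for n in('top','side'):
  for k in range(3):
    p=shot(n); m=spotter.trace('spring_unit',p)
    if m and m[0]['confidence']>.4:
        V[n]=(p,m[0]['mask']); print(n,m[0]['confidence'],m[0]['extent'],m[0]['mask'].sum()); break
  for k in range(2):
    q=shot(n)
    for t in('plunger_low','ear_left_low','ear_right_low'):
        print(n,t,[(round(x['confidence'],2),onz(q,x['at'],.067 if t[0]=='p' else .065)) for x in spotter.mark_of(t,q)[:1]])
pickle.dump(V,open('uv.pkl','wb'))
for n in V: print(n,fitu([V[n]]))
if len(V)>1: print(fitu(list(V.values())))
E
```

```text
top 0.82 [353.9, 191.5, 418.9, 238.2] 1216
top plunger_low [(0.74, array([0.4404, 0.2167, 0.067 ]))]
top ear_left_low [(0.67, array([0.4607, 0.2633, 0.065 ]))]
top ear_right_low [(0.92, array([0.4044, 0.1828, 0.065 ]))]
top plunger_low [(0.83, array([0.4367, 0.2316, 0.067 ]))]
top ear_left_low [(0.94, array([0.4651, 0.2703, 0.065 ]))]
top ear_right_low [(0.61, array([0.4092, 0.1897, 0.065 ]))]
side 0.8 [331.0, 169.2, 363.5, 218.4] 916
side plunger_low [(0.72, array([0.4326, 0.2267, 0.067 ]))]
side ear_left_low [(0.77, array([0.4571, 0.2685, 0.065 ]))]
side ear_right_low [(0.93, array([0.4072, 0.1828, 0.065 ]))]
side plunger_low [(0.95, array([0.4372, 0.2207, 0.067 ]))]
side ear_left_low [(0.59, array([0.4563, 0.2784, 0.065 ]))]
side ear_right_low [(0.79, array([0.4152, 0.1807, 0.065 ]))]
top (array([ 0.4328,  0.2268, -0.4873, -0.0045]), np.float64(0.48685108402060906))
side (array([ 0.4266,  0.2042, -0.1227, -0.0217]), np.float64(0.32652903687967794))
(array([ 0.433 ,  0.2258, -0.479 , -0.0047]), np.float64(0.43891969442453094))
```

```bash
cat > edge.py <<'E'
from ufit import *
HE=None
def views():
    out=[]
    a=shot('wrist'); HE=np.array(a['hand_eye']); Kw=a['camera_matrix']
    for f,e,q in(('w1',[.4187,.3237,.4035],[.0003,.743,.6692,.0004]),('w2',[.4191,.2612,.2556],[.0005,.7436,.6687,.002])):
        T=np.eye(4);T[:3,:3]=rot(np.array(q)/np.linalg.norm(q));T[:3,3]=e
        out.append(dict(image=cv2.imread(f'pics/{f}.png')[...,::-1],camera_matrix=Kw,W=T@HE,n=f))
    for n in('top','side'):
        s=shot(n); out.append(dict(image=cv2.imread(f'pics/{n}0.png')[...,::-1],camera_matrix=s['camera_matrix'],W=s['W'],n=n))
    for p in out:
        g=cv2.resize(np.ascontiguousarray(p['image']),None,fx=2,fy=2,interpolation=cv2.INTER_CUBIC)
        g=cv2.GaussianBlur(g,(0,0),1.2)
        E=np.max([cv2.Canny(np.ascontiguousarray(g[...,i]),20,50) for i in range(3)],0)
        p['dt']=cv2.distanceTransform(255-E,cv2.DIST_L2,5)/2
    return out
def seg(a,b,n=25): return np.linspace(a,b,n)
def rect(x0,x1,y0,y1,z):
    c=[np.array(v)/1e3 for v in((x0,y0,z),(x1,y0,z),(x1,y1,z),(x0,y1,z))]
    return np.vstack([seg(c[i],c[(i+1)%4]) for i in range(4)])
FOOT=rect(-50,50,-46,46,10)
UP=np.vstack([rect(-13,15,42,70,72),rect(-13,15,-70,-42,72),np.c_[11*np.cos(th),11*np.sin(th),0*th+67]/1e3])
def pts(v):
    P=np.vstack([FOOT,UP+[0,0,v[3]]]); c,s=np.cos(v[2]),np.sin(v[2])
    return np.c_[v[0]+c*P[:,0]-s*P[:,1],v[1]+s*P[:,0]+c*P[:,1],P[:,2]]
def ecost(v,V,cap=4):
    e=0
    for p in V:
        u=proj(p,pts(v)); d=cv2.remap(p['dt'],(u[:,0]*2+.5).astype(np.float32),(u[:,1]*2+.5).astype(np.float32),cv2.INTER_LINEAR)
        e+=np.minimum(d,cap).mean()
    return e/len(V)
def efit(V):
    best=None
    for H in(.002,.008,.014,.019):
      for dy in(-.04,.04):
        x0=np.array([.4325,.2262,-.482+dy,H])
        f=minimize(ecost,x0,args=(V,),method='Nelder-Mead',options=dict(initial_simplex=[x0]+[x0+d for d in np.diag([.005,.005,.06,.005])],xatol=1e-5,fatol=1e-5))
        if best is None or f.fun<best.fun: best=f
    return best.x,best.fun
E
python3 - <<'E'
from edge import *
V=views()
for p in V: print(p['n'],*efit([p]))
x,c=efit(V); print('all',x,c); print('w2+w1',*efit(V[:2]))
p=V[1]; im=np.ascontiguousarray(p['image'][...,::-1]); im=cv2.resize(im[130:310,240:440],None,fx=3,fy=3)
for u in proj(p,pts(x)): cv2.circle(im,(int((u[0]-240)*3),int((u[1]-130)*3)),1,(0,255,0),-1)
q=V[2]; jm=np.ascontiguousarray(q['image'][...,::-1]); jm=cv2.resize(jm[180:260,340:430],None,fx=2.2*3,fy=2.2*3)[:540,:]
for u in proj(q,pts(x)): cv2.circle(jm,(int((u[0]-340)*6.6),int((u[1]-180)*6.6)),1,(0,255,0),-1)
jm=cv2.resize(jm,(200*540//180//3,540//3)) if 0 else jm
h=np.zeros((540,600+0,3),np.uint8); h[:,:]=im[:540,:600]; 
k=cv2.resize(jm,(200,178)); h[:178,:200]=k
cv2.imwrite('pics/ov.png',h)
E
```

```text
w1 [ 0.4343  0.2292 -0.4829  0.0058] 0.4733642339706421
w2 [ 0.4344  0.2287 -0.4829  0.0039] 0.5960333347320557
top [ 0.4316  0.2278 -0.4718  0.0066] 0.26989755034446716
side [ 0.4247  0.2391 -0.4767  0.0088] 0.255962073802948
all [ 0.4335  0.2273 -0.4697 -0.    ] 0.48481062054634094
w2+w1 [ 0.4344  0.2288 -0.4834  0.0042] 0.542076587677002
```

View pics/ov.png

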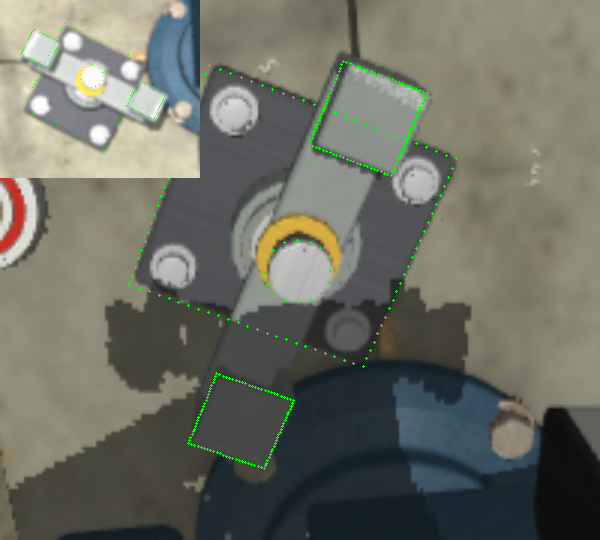

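The overlay fits well: the foot outline, both ear roofs and the plunger head all line up. I get a unit pose of about (0.434, 0.2287), yaw −0.483, and H of about 5 mm. Next I lift the keeper and carry it over to the unit.

Call:
carry_out --pt "0 0 -0.01 0 0 0 -1" --pt "0 0 -0.02 0 0 0 -1" --pt "0 0 -0.03 0 0 0 -1" --pt "0 0 -0.04 0 0 0 -1" --pt "0 0 -0.03 0 0 0 -1" --pt "-0.02 0.003 -0.01 0 0 0 -1" --pt "-0.03 0.0045 0 0 0 0 -1" --pt "-0.03 0.0045 0 0 0 0 -1" --pt "-0.03 0.0045 0 0 0 0 -1" --pt "-0.03 0.0045 0 0 0 0 -1" --pt "-0.0126 0.0019 0 0 0 0 -1" --pt "0 0 0 0 0 0.119 -1" --pt "0 0 0 0 0 0.119 -1" --pt "0 0 0 0 0 0.118 -1" --pt "0 0 0 0 0 0 -1" --pt "0 0 0 0 0 0 -1"

```text
t: 11.05
eef_pos: [0.4204, 0.2358, 0.1691]
ee_rot: [-0.0, 0.855, 0.518, -0.001]
contact_force: [0.5, 0.3, -1.7]
finger_gap: 0.0112
grip_force: 78.2
```

```bash
python3 - <<'E'
from look import *
s=r.get_state();print(s['eef_pos'],rot(s['ee_rot']),s['contact_force'],s['moment'],s['finger_gap'],s['t'],s['joints'])
ux=np.array([np.cos(-.483),np.sin(-.483)]);uy=np.array([-ux[1],ux[0]])
d=s['eef_pos'][:2]-[.434,.2287]; print('unit frame TCP mm',d@ux*1e3,d@uy*1e3,'yaw err',np.arctan2(*rot(s['ee_rot'])[[1,0],1])+.483)
p=shot('wrist');save(p,'w4.png')
E
```

```text
[0.4204 0.2358 0.1691] [[ 0.4627  0.8865 -0.001 ]
 [ 0.8865 -0.4627 -0.0004]
 [-0.0008 -0.0007 -1.    ]] [ 0.52    0.3456 -1.6858] [ 0.0098  0.0213 -0.0212] 0.011193426215556196 11.05 [ 0.3934 -0.0315  1.6602  0.      1.514   0.8745]
unit frame TCP mm -15.316528425473054 -0.05085501165943401 yaw err 0.0019191534580452752
```

View pics/w4.png

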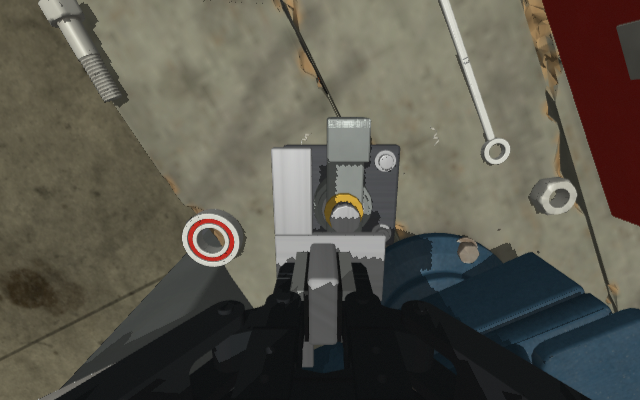

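The keeper is held square. Its +y wing is at columns 272–313, top edge at row 149, and the left ear roof is at columns 328–370, rows 118–163. I'll compare these with the model projections.

```bash
python3 - <<'E'
from edge import *
p=shot('wrist'); s=r.get_state()
Rt=rot(s['ee_rot']); yaw=np.arctan2(Rt[1,1],Rt[0,1])
def W(P,x,y,yaw,z):
    P=np.atleast_2d(P)/1e3;c,q=np.cos(yaw),np.sin(yaw)
    return np.c_[x+c*P[:,0]-q*P[:,1],y+q*P[:,0]+c*P[:,1],P[:,2]+z]
k=proj(p,W([[-23,59,6],[-5,59,6],[30,18,6],[-23,59,0],[-6,15,42],[6,15,42]],s['eef_pos'][0],s['eef_pos'][1],yaw,s['eef_pos'][2]-.0303)); print('keeper pred u,v\n',k)
# refine unit from this view: ear roof, foot right/top edges
g=cv2.GaussianBlur(cv2.resize(p['image'],None,fx=2,fy=2,interpolation=cv2.INTER_CUBIC),(0,0),1.2)
E=np.max([cv2.Canny(np.ascontiguousarray(g[...,i]),20,50) for i in range(3)],0); p['dt']=cv2.distanceTransform(255-E,cv2.DIST_L2,5)/2
EAR=rect(-13,15,42,70,72); EDG=np.vstack([seg(np.array([50,46,10])/1e3,np.array([50,-5,10])/1e3,25),seg(np.array([20,46,10])/1e3,np.array([50,46,10])/1e3,12)])
def P(v):
    a=np.vstack([EAR+[0,0,v[3]],EDG]); return W(a*1e3,v[0],v[1],v[2],0)
def c(v):
    u=proj(p,P(v)); d=cv2.remap(p['dt'],(u[:,0]*2+.5).astype(np.float32),(u[:,1]*2+.5).astype(np.float32),cv2.INTER_LINEAR); return np.minimum(d,5).mean()
for H in(.002,.006,.012):
    x0=np.array([.434,.2287,-.483,H]); f=minimize(c,x0,method='Nelder-Mead',options=dict(initial_simplex=[x0]+[x0+d for d in np.diag([.004,.004,.04,.004])],xatol=1e-5,fatol=1e-6)); print(f.x,f.fun)
v=[.434,.2287,-.483,.005]; print('ear roof pred', proj(p,W([[-13,42,77],[15,42,77],[15,70,77],[-13,70,77]],*v[:3],0)),c(v))
E
```

```text
keeper pred u,v
 [[269.8077 148.4045]
 [311.1032 148.3732]
 [386.1042 235.7728]
 [271.8296 146.7571]
 [306.5143 280.0562]
 [338.8685 280.0304]]
[ 0.4341  0.2283 -0.4708  0.0015] 0.36487066745758057
[ 0.4339  0.2283 -0.4717  0.0118] 0.42923209071159363
[ 0.4339  0.2283 -0.4707  0.012 ] 0.4298316240310669
ear roof pred [[326.0443 161.9099]
 [369.1934 161.9323]
 [371.0963 117.222 ]
 [326.2101 117.1957]] 0.5980745
```

Call:
carry_out --pt "0 0 0.015 0 0 0 -1" --pt "0 0 0.02 0 0 0 -1" --pt "0 0 0.01 0 0 0 -1" --pt "0 0 0.005 0 0 0 -1" --pt "0 0 0.003 0 0 0 -1" --pt "0 0 0.003 0 0 0 -1" --pt "0 0 0 0 0 0 -1"

```text
t: 12.02
eef_pos: [0.4208, 0.2359, 0.1138]
ee_rot: [0.0, 0.856, 0.518, 0.0]
contact_force: [0.7, 0.8, -2.0]
finger_gap: 0.0109
grip_force: 78.2
```

Call:
carry_out --pt "0 0 0.002 0 0 0 -1" --pt "0 0 0.002 0 0 0 -1" --pt "0 0 0.001 0 0 0 -1" --pt "0 0 0 0 0 0 -1"

```text
t: 12.52
eef_pos: [0.4207, 0.2359, 0.1085]
ee_rot: [0.0, 0.856, 0.518, -0.0]
contact_force: [-0.2, 0.2, -1.4]
finger_gap: 0.0106
grip_force: 78.2
```

Call:
carry_out --pt "0 0 0.001 0 0 0 -1" --pt "0 0 0.001 0 0 0 -1" --pt "0 0 0.001 0 0 0 -1" --pt "0 0 0 0 0 0 -1"

```text
t: 13.02
eef_pos: [0.4207, 0.2358, 0.1055]
ee_rot: [0.0, 0.856, 0.518, -0.0]
contact_force: [-0.1, -0.1, -1.4]
finger_gap: 0.0113
grip_force: 78.2
```

Call:
carry_out --pt "0 0 0.001 0 0 0 -1" --pt "0 0 0.001 0 0 0 -1" --pt "0 0 0 0 0 0 -1"

```text
t: 13.4
eef_pos: [0.4206, 0.2358, 0.1035]
ee_rot: [0.0, 0.856, 0.518, -0.0]
contact_force: [-0.9, -0.1, -1.7]
finger_gap: 0.011
grip_force: 78.2
```

Call:
carry_out --pt "0 0 0.001 0 0 0 -1" --pt "0 0 0.001 0 0 0 -1" --pt "0 0 0 0 0 0 -1"

```text
t: 13.78
eef_pos: [0.4206, 0.2359, 0.1015]
ee_rot: [0.0, 0.856, 0.518, -0.0]
contact_force: [-0.4, -0.3, -1.4]
finger_gap: 0.011
grip_force: 78.2
```

Call:
carry_out --pt "0 0 0.001 0 0 0 -1" --pt "0 0 0.001 0 0 0 -1" --pt "0 0 0 0 0 0 -1"

```text
t: 14.15
eef_pos: [0.4207, 0.2359, 0.0997]
ee_rot: [0.0, 0.856, 0.518, 0.0]
contact_force: [-0.2, 0.1, -2.5]
finger_gap: 0.011
grip_force: 78.5
```

Call:
carry_out --pt "0 0 0.001 0 0 0 -1" --pt "0 0 0 0 0 0 -1"

```text
t: 14.4
eef_pos: [0.4208, 0.2359, 0.0992]
ee_rot: [0.0, 0.856, 0.518, 0.0]
contact_force: [-1.4, -0.6, 1.3]
finger_gap: 0.0111
grip_force: 78.6
```

Call:
carry_out --pt "0 0 0.001 0 0 0 -1" --pt "0 0 0 0 0 0 -1"

```text
t: 14.65
eef_pos: [0.4208, 0.2359, 0.098]
ee_rot: [0.0, 0.856, 0.518, 0.0]
contact_force: [-1.4, -0.8, 3.1]
finger_gap: 0.011
grip_force: 78.8
```

Call:
carry_out --pt "0 0 0.001 0 0 0 -1" --pt "0 0 0 0 0 0 -1"

```text
t: 14.9
eef_pos: [0.4208, 0.2359, 0.0969]
ee_rot: [0.0, 0.856, 0.518, 0.0]
contact_force: [-1.3, -0.5, 4.0]
finger_gap: 0.0108
grip_force: 79.0
```

Call:
carry_out --pt "0 0 0.001 0 0 0 -1" --pt "0 0 0 0 0 0 -1"

```text
t: 15.15
eef_pos: [0.4209, 0.236, 0.0959]
ee_rot: [0.0, 0.856, 0.518, 0.0]
contact_force: [-1.9, -1.7, 4.5]
finger_gap: 0.0109
grip_force: 79.2
```

Contact came at TCP z of about 0.0988, so H is about 1.5 mm. For a 12.7 mm press I need TCP z of about 0.086.

Call:
carry_out --pt "0 0 0.001 0 0 0 -1" --pt "0 0 0.001 0 0 0 -1" --pt "0 0 0.001 0 0 0 -1" --pt "0 0 0.001 0 0 0 -1" --pt "0 0 0.001 0 0 0 -1" --pt "0 0 0 0 0 0 -1"

```text
t: 15.9
eef_pos: [0.4209, 0.236, 0.0916]
ee_rot: [0.0, 0.856, 0.518, 0.0]
contact_force: [-3.4, -1.3, 9.0]
finger_gap: 0.011
grip_force: 79.8
```

Call:
carry_out --pt "0 0 0.001 0 0 0 -1" --pt "0 0 0.001 0 0 0 -1" --pt "0 0 0.001 0 0 0 -1" --pt "0 0 0.001 0 0 0 -1" --pt "0 0 0.001 0 0 0 -1" --pt "0 0 0 0 0 0 -1"

```text
t: 16.65
eef_pos: [0.421, 0.236, 0.0874]
ee_rot: [0.0, 0.856, 0.518, 0.0]
contact_force: [-5.8, -1.8, 12.1]
finger_gap: 0.0114
grip_force: 80.4
```

```bash
python3 - <<'E'
from look import *
s=r.get_state();print(s['eef_pos'],rot(s['ee_rot']),s['contact_force'],s['moment'])
ux=np.array([np.cos(-.479),np.sin(-.479)]);uy=np.array([-ux[1],ux[0]])
d=s['eef_pos'][:2]-[.434,.2286]; print('unit frame TCP mm',d@ux*1e3,d@uy*1e3)
p=shot('wrist')
k=cv2.cvtColor(p['image'],cv2.COLOR_RGB2BGR)[60:360,200:460]; cv2.imwrite('pics/w5.png',cv2.resize(k,None,fx=2,fy=2))
E
```

```text
[0.421  0.236  0.0874] [[ 0.4642  0.8857  0.0009]
 [ 0.8857 -0.4642  0.0002]
 [ 0.0006  0.0007 -1.    ]] [-5.825  -1.7648 12.1156] [-0.3639  0.8365 -0.0851]
unit frame TCP mm -14.997036925140454 0.5657300281381589
```

View pics/w5.png

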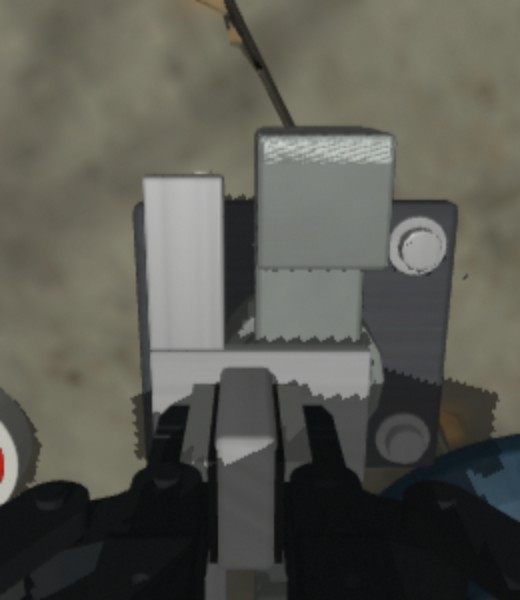

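The wing's front edge is still ahead of the ear's lip, and everything is square. I'll press the last bit, then start sliding.

Call:
carry_out --pt "0 0 0.001 0 0 0 -1" --pt "0 0 0.001 0 0 0 -1" --pt "0 0 0 0 0 0 -1"

```text
t: 17.08
eef_pos: [0.421, 0.236, 0.0857]
ee_rot: [0.0, 0.856, 0.518, 0.0]
contact_force: [-5.0, -1.7, 13.8]
finger_gap: 0.0107
grip_force: 80.6
```

Call:
carry_out --pt "0 0.0015 0 0 0 0 -1" --pt "0 0.0015 0 0 0 0 -1" --pt "0 0.0015 0 0 0 0 -1" --pt "0 0.0015 0 0 0 0 -1" --pt "0 0 0 0 0 0 -1"

```text
t: 17.7
eef_pos: [0.4255, 0.2347, 0.0858]
ee_rot: [-0.002, 0.856, 0.518, 0.001]
contact_force: [-8.3, 2.5, 15.3]
finger_gap: 0.0108
grip_force: 80.6
```

Call:
carry_out --pt "0 0.0015 0 0 0 0 -1" --pt "0 0.0015 0 0 0 0 -1" --pt "0 0.0015 0 0 0 0 -1" --pt "0 0 0 0 0 0 -1"

```text
t: 18.2
eef_pos: [0.4298, 0.233, 0.0859]
ee_rot: [-0.002, 0.856, 0.518, 0.001]
contact_force: [-8.5, 3.4, 12.9]
finger_gap: 0.0112
grip_force: 80.6
```

```bash
cat > st.py <<'E'
from look import *
s=r.get_state();ux=np.array([np.cos(-.479),np.sin(-.479)]);uy=np.array([-ux[1],ux[0]])
d=s['eef_pos'][:2]-[.434,.2286];f=s['contact_force']
print('t',round(s['t'],2),'unit frame TCP mm',d@ux*1e3,d@uy*1e3,'z',s['eef_pos'][2],'f',f[:2]@ux,f[:2]@uy,f[2],'m',s['moment'],rot(s['ee_rot'])[2])
E
python3 st.py
```

```text
t 18.2 unit frame TCP mm -5.770465842961624 1.9252471014861428 z 0.08591811102357531 f -9.112513058607867 -0.8708443017663468 12.902767728374908 m [ 0.3747  1.2051 -0.025 ] [ 0.0039 -0.0021 -1.    ]
```

Call:
carry_out --pt "-0.0003 0.0015 0 0 0 0 -1" --pt "-0.0003 0.0015 0 0 0 0 -1" --pt "-0.0003 0.0015 0 0 0 0 -1" --pt "-0.0003 0.0015 0 0 0 0 -1" --pt "0 0 0 0 0 0 -1"

```text
t: 18.82
eef_pos: [0.4351, 0.2295, 0.0862]
ee_rot: [-0.002, 0.856, 0.518, 0.002]
contact_force: [-6.3, 4.3, 14.0]
finger_gap: 0.0108
grip_force: 80.5
```

```bash
python3 st.py
```

```text
t 18.82 unit frame TCP mm 0.5830141431894913 1.315637908545005 z 0.08624218859344934 f -7.534122505825458 0.8801303118848675 13.966304012486313 m [0.6281 1.0863 0.0109] [ 0.0055 -0.0012 -1.    ]
```

Call:
carry_out --pt "-0.0003 0.0015 0 0 0 0 -1" --pt "-0.0003 0.0015 0.0003 0 0 0 -1" --pt "0 0.0015 0 0 0 0 -1" --pt "0 0.0015 0 0 0 0 -1" --pt "0 0.0015 0 0 0 0 -1" --pt "0 0 0 0 0 0 -1"

```text
t: 19.58
eef_pos: [0.4412, 0.2254, 0.0858]
ee_rot: [-0.002, 0.856, 0.518, 0.002]
contact_force: [-6.0, 3.7, 13.6]
finger_gap: 0.0112
grip_force: 80.5
```

```bash
python3 st.py
```

```text
t 19.57 unit frame TCP mm 7.85813474532003 0.4987896291100908 z 0.08583286172534288 f -6.984183064899428 0.5308505986147253 13.572503060622074 m [ 0.6188  1.2282 -0.0056] [ 0.005  -0.0018 -1.    ]
```

Call:
carry_out --pt "0 0.0015 0 0 0 0 -1" --pt "0 0.0015 0 0 0 0 -1" --pt "0 0.001 0 0 0 0 -1" --pt "0 0 0 0 0 0 -1"

```text
t: 20.08
eef_pos: [0.4445, 0.2236, 0.0857]
ee_rot: [-0.002, 0.856, 0.518, 0.001]
contact_force: [-6.5, 4.5, 13.3]
finger_gap: 0.0105
grip_force: 80.5
```

Call:
carry_out --pt "0 0.001 0 0 0 0 -1" --pt "0 0 0 0 0 0 -1"

```text
t: 20.32
eef_pos: [0.4453, 0.2231, 0.0857]
ee_rot: [-0.002, 0.856, 0.518, 0.001]
contact_force: [-5.8, 3.2, 13.7]
finger_gap: 0.0113
grip_force: 80.5
```

```bash
python3 st.py
```

```text
t 20.32 unit frame TCP mm 12.578891495081818 0.36676856794904017 z 0.08573921644848322 f -6.621677893027465 0.20940174572744968 13.655510868759139 m [0.6814 1.3837 0.0075] [ 0.0046 -0.0024 -1.    ]
```

Call:
carry_out --pt "0 0.001 0 0 0 0 -1" --pt "0 0 0 0 0 0 -1"

```text
t: 20.58
eef_pos: [0.4462, 0.2227, 0.0857]
ee_rot: [-0.002, 0.856, 0.518, 0.001]
contact_force: [-6.0, 4.4, 13.7]
finger_gap: 0.0111
grip_force: 80.5
```

Call:
carry_out --pt "0 0.0007 0 0 0 0 -1" --pt "0 0 0 0 0 0 -1"

```text
t: 20.82
eef_pos: [0.4467, 0.2224, 0.0857]
ee_rot: [-0.002, 0.856, 0.518, 0.001]
contact_force: [-7.1, 3.8, 14.7]
finger_gap: 0.0111
grip_force: 80.4
```

Call:
carry_out --pt "0 0.0005 0 0 0 0 -1" --pt "0 0 0 0 0 0 -1"

```text
t: 21.08
eef_pos: [0.4469, 0.2222, 0.0856]
ee_rot: [-0.003, 0.856, 0.518, 0.001]
contact_force: [-7.8, 4.5, 12.8]
finger_gap: 0.0113
grip_force: 80.5
```

```bash
python3 st.py
```

```text
t 21.07 unit frame TCP mm 14.339369422886348 0.2914830644379781 z 0.08559847416569638 f -8.946733105360419 0.3776007901815728 12.83313940475458 m [ 0.7597  1.5018 -0.0038] [ 0.0044 -0.0034 -1.    ]
```

Call:
carry_out --pt "0 0.0008 0 0 0 0 -1" --pt "0 0 0 0 0 0 -1"

```text
t: 21.32
eef_pos: [0.4478, 0.2218, 0.0856]
ee_rot: [-0.002, 0.856, 0.518, 0.001]
contact_force: [-7.5, 3.7, 13.5]
finger_gap: 0.0108
grip_force: 80.5
```

Call:
carry_out --pt "0 0.0008 0 0 0 0 -1" --pt "0 0 0 0 0 0 -1"

```text
t: 21.58
eef_pos: [0.4479, 0.2217, 0.0855]
ee_rot: [-0.003, 0.856, 0.518, 0.001]
contact_force: [-8.4, 5.2, 14.2]
finger_gap: 0.0106
grip_force: 80.6
```

```bash
python3 st.py
```

```text
t 21.57 unit frame TCP mm 15.509614454148743 0.27883952032707027 z 0.08553662147154403 f -9.854945761372067 0.7560835058777666 14.196168770443936 m [ 0.8789  1.6813 -0.0183] [ 0.0043 -0.0044 -1.    ]
```

Call:
carry_out --pt "0 0.001 0 0 0 0 -1" --pt "0 0 0 0 0 0 -1" --pt "0 0 0 0 0 0 -1"

```text
t: 21.95
eef_pos: [0.4481, 0.2216, 0.0855]
ee_rot: [-0.004, 0.855, 0.518, 0.0]
contact_force: [-10.3, 5.7, 15.8]
finger_gap: 0.0108
grip_force: 80.7
```

```bash
python3 st.py
```

```text
t 21.95 unit frame TCP mm 15.717412587431038 0.2699054729135382 z 0.08550743162284875 f -11.770387580226046 0.31154606592793016 15.780287189148066 m [1.0463 2.0138 0.1012] [ 0.0041 -0.0062 -1.    ]
```

Call:
carry_out --pt "0 0.001 0 0 0 0 -1" --pt "0 0 0 0 0 0 -1" --pt "0 0 0 0 0 0 -1"

```text
t: 22.32
eef_pos: [0.4482, 0.2216, 0.0854]
ee_rot: [-0.005, 0.855, 0.518, -0.0]
contact_force: [-12.1, 6.6, 17.6]
finger_gap: 0.0112
grip_force: 80.7
```

```bash
python3 st.py
```

```text
t 22.32 unit frame TCP mm 15.811204986145206 0.28775463749067703 z 0.08544713949839543 f -13.821352496625765 0.2878781412171333 17.616306939665037 m [1.195  2.3253 0.1004] [ 0.0039 -0.0082 -1.    ]
```

The x position has stopped at the back walls (+15.7 mm) while the force keeps rising, so the plate is home. Now I let it up gently.

Call:
carry_out --pt "0 0 -0.001 0 0 0 -1" --pt "0 0 -0.001 0 0 0 -1" --pt "0 0 -0.001 0 0 0 -1" --pt "0 0 0 0 0 0 -1"

```text
t: 22.82
eef_pos: [0.4481, 0.2215, 0.0874]
ee_rot: [-0.005, 0.855, 0.518, -0.001]
contact_force: [-9.3, 7.1, 11.2]
finger_gap: 0.0113
grip_force: 80.2
```

```bash
python3 st.py
```

```text
t 22.82 unit frame TCP mm 15.80884280935509 0.25095358258275824 z 0.08741297892218725 f -11.543279265217997 1.9621330582828815 11.183047199925186 m [1.2937 1.9523 0.1502] [ 0.0038 -0.0082 -1.    ]
```

Call:
carry_out --pt "0 0 -0.001 0 0 0 -1" --pt "0 0 -0.001 0 0 0 -1" --pt "0 0 0 0 0 0 -1"

```text
t: 23.2
eef_pos: [0.4481, 0.2215, 0.089]
ee_rot: [-0.005, 0.855, 0.518, -0.001]
contact_force: [-9.6, 7.1, 10.3]
finger_gap: 0.0106
grip_force: 79.9
```

```bash
python3 st.py
```

```text
t 23.2 unit frame TCP mm 15.81754182914212 0.21830463362710117 z 0.08902510099221096 f -11.798640516136178 1.9153421625821463 10.270075970292112 m [1.3518 1.8296 0.1359] [ 0.0037 -0.0083 -1.    ]
```

Call:
carry_out --pt "0 0 -0.001 0 0 0 -1" --pt "0 0 -0.001 0 0 0 -1" --pt "0 0 0 0 0 0 -1"

```text
t: 23.58
eef_pos: [0.4481, 0.2215, 0.0906]
ee_rot: [-0.005, 0.855, 0.518, -0.001]
contact_force: [-8.1, 6.9, 7.5]
finger_gap: 0.0108
grip_force: 79.7
```

```bash
python3 st.py
```

```text
t 23.57 unit frame TCP mm 15.80754000102783 0.16338707565817642 z 0.09060773414366163 f -10.345673780724749 2.4244759808237166 7.502322474982517 m [1.3911 1.679  0.1658] [ 0.0035 -0.0084 -1.    ]
```

Call:
carry_out --pt "0 0 -0.001 0 0 0 -1" --pt "0 0 -0.001 0 0 0 -1" --pt "0 0 0 0 0 0 -1"

```text
t: 23.95
eef_pos: [0.4481, 0.2215, 0.0914]
ee_rot: [-0.005, 0.855, 0.518, -0.001]
contact_force: [-6.5, 10.6, 2.0]
finger_gap: 0.0112
grip_force: 78.7
```

```bash
python3 st.py
```

```text
t 23.95 unit frame TCP mm 15.773902991688317 0.18621166635282047 z 0.0913615852014642 f -10.61364551085941 6.421100692876874 2.0114467730450345 m [1.4422 1.2634 0.1401] [ 0.0033 -0.0085 -1.    ]
```

The roof is reached: the z force has dropped and the rise has stopped. I'll relax the side push, then open partway.

Call:
carry_out --pt "0 -0.001 0 0 0 0 -1" --pt "-0.0005 -0.001 -0.0005 0 0 0 -1" --pt "0 0 0 0 0 0 -1"

```text
t: 24.32
eef_pos: [0.4478, 0.2215, 0.0915]
ee_rot: [-0.003, 0.855, 0.518, 0.001]
contact_force: [-0.6, 9.5, -2.5]
finger_gap: 0.0108
grip_force: 78.3
```

```bash
python3 st.py
```

```text
t 24.32 unit frame TCP mm 15.52482995833172 0.11644817085076609 z 0.09150865631387839 f -4.876508130352771 8.174012427027078 -2.5148392538048436 m [1.2086 0.2485 0.1047] [ 0.0046 -0.0043 -1.    ]
```

Call:
carry_out --pt "0.0015 0 0 0 0 0 -1" --pt "0 0 0 0 0 0 -1" --pt "0 0 0 0 0 0 -0.6" --pt "0 0 0 0 0 0 -0.5" --pt "0 0 0 0 0 0 -0.4" --pt "0 0 0 0 0 0 -0.4" --pt "0 0 0 0 0 0 -0.4"

```text
t: 25.2
eef_pos: [0.4495, 0.2199, 0.093]
ee_rot: [0.0, 0.856, 0.517, 0.0]
contact_force: [-0.3, -0.1, -0.1]
finger_gap: 0.0256
grip_force: 0.0
```

```bash
python3 st.py
```

```text
t 25.2 unit frame TCP mm 17.82468315554894 -0.5982779829775753 z 0.09297460246649063 f -0.21575657072512197 -0.23035145214793765 -0.10609726966396227 m [ 0.0136 -0.0545 -0.0145] [ 0.0001  0.0003 -1.    ]
```

Call:
carry_out --pt "0 -0.002 0 0 0 0 -0.4" --pt "0 0 -0.01 0 0 0 -0.4" --pt "0 0 -0.015 0 0 0 -0.4" --pt "0 0 -0.02 0 0 0 -0.4" --pt "0 0 -0.02 0 0 0 -0.4" --pt "0 0 -0.03 0 0 0 -0.4" --pt "0 0 -0.03 0 0 0 -0.4" --pt "0 0 -0.03 0 0 0 0" --pt "0 0 0 0 0 0 0" --pt "0 0 0 0 0 0 0"

```text
t: 26.45
eef_pos: [0.4474, 0.2208, 0.2478]
ee_rot: [0.0, 0.856, 0.518, -0.0]
contact_force: [0.2, -0.1, 0.1]
finger_gap: 0.0426
grip_force: 0.0
```

```bash
python3 - <<'E'
from fit import *
exec(open('st.py').read())
p=shot('wrist'); q=shot('side')
k=cv2.cvtColor(p['image'],cv2.COLOR_RGB2BGR)[110:310,240:440]; l=cv2.cvtColor(q['image'],cv2.COLOR_RGB2BGR)[150:230,290:390]
cv2.imwrite('pics/w6.png',np.hstack([cv2.resize(k,(400,400),interpolation=cv2.INTER_CUBIC),cv2.resize(l,(400,320),interpolation=cv2.INTER_CUBIC)[:400] if 0 else cv2.copyMakeBorder(cv2.resize(l,(400,320)),0,80,0,0,0)]))
m=spotter.trace('keeper',p)
if m:
    v,c=fit_keeper([(p,m[0]['mask'])],[.4475,.2217,-.48],.0605); d=v[:2]-[.434,.2286]; print(m[0]['confidence'],v,c,'unit',d@ux*1e3,d@uy*1e3)
E
```

```text
t 26.45 unit frame TCP mm 15.520291204440591 -0.7267402006668369 z 0.24780408561345885 f 0.19882224985168484 -0.054195315209305 0.08443747440959487 m [ 0.0078  0.0304 -0.0189] [-0.0001  0.0001 -1.    ]
0.9 [ 0.4476  0.2213 -0.4677] 0.23132110891990276 unit 15.392490983436176 -0.18328633918334797
```

View pics/w6.png

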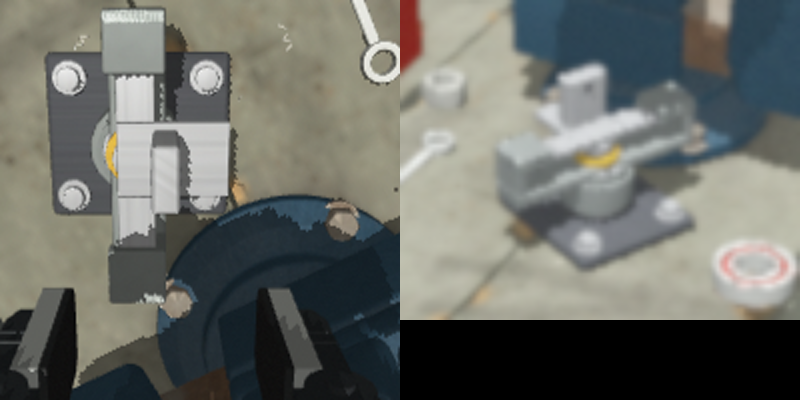

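The picture shows the keeper home: both wings are under the ear roofs behind the lips, the plate is level over the plunger, and the gripper is clear. The ring and spanner haven't moved. I'm handing in.

```bash
python3 -c "
from workcell import r
print(r.hand_in())"
```

```text
the job is handed in; nothing more can be done
None
```

The keeper plate is in place under both hooked ears and traps the plunger, the gripper has let go and is clear, and the job was handed in at about 26 s with nothing else on the bench touched.

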